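# Dock a vial rack past the spring gate

### The arm

A 7-joint arm with a two-finger parallel gripper is mounted at the origin on a cart in front of the work surface, level with it; the furniture and walls round the work are solid. World frame = base frame: x ahead of the robot, y to its left, z up, the work surface at z = 0. Lengths are in m, angles in rad, forces in N, time in s.
With the tool pointing down it reaches from about 0.4 to 0.85 m from the base axis. Payload 4.4 kg.
Tool frame: the origin (TCP) lies on the centre line of the jaws, within the pads' length; the fingertips stand 19 mm ahead of it and the grasp point (between the pads) is the TCP; z points along the fingers, y is the direction in which the jaws open and shut (so a half turn about z gives the same grasp; the last joint's range is limited). The gripper opens to 94 mm and grips with 3 to 60 N. Pads are 16 mm wide; open, the fingers measure 119 mm over their backs; the gripper's body (75 mm by 177 mm) begins 78 mm behind the grasp point.
Start: joints at [-1.374, 0.628, 0.038, 1.517, -0.027, 0.996, -0.02], TCP at [0.169, 0.628, 0.224] pointing down, gripper open.
Joint ranges: [-3.06, 3.06], [-0.37, 2.12], [-1.25, 1.32], [0.18, 2.47], [-1.1, 4.24], [0.23, 1.98], [-2.94, 2.94]. Speed limits (rad/s): [2.57, 2.57, 3.14, 3.14, 3.14, 3.14, 3.14].

### API

Orientations are given as a unit quaternion [w, x, y, z].
In Python, from cell import get_state, capture, camera_info, close_job gives the robot as it stands. The module is installed in compiled form; this text tells all that it offers.
- The arm moves only by the tool drive_tool, never from a script. Its arguments are lists of equal length, an entry for each row: "offset": the shift along the tool's x, y, z in mm, a list of three; "roll": the turn about the tool's z in degrees; "gripper": the closure in counts, from 0 (fully open) to 255 (shut). A call has 1 to 12 rows; each row shifts and turns the commanded pose from where the row before left it, along the tool's axes as they then stand; what a row does not reach is not made up. A row lasts 1/12 s, in which the tool goes at most 41.7 mm and 7.16 degrees, less where a joint would pass 70% of its speed; a pose out of reach is approached as far as the arm can. A call is refused whole if a number of a shift passes 41.7 or a number of a turn 7.16, either way. A call with a gripper value outside its range is refused whole. The fingers move at their own pace and stop on an object; "squeeze" is the grip in N (left out, the last holds). Time passes only in rows, so rows that do not move let the fingers close. It gives the time, the measured TCP pose, the force and the opening at its end, in the units of the state.
- get_state(): the state, without advancing time (a new reading comes with each control period).
- capture(name): name is "side" or "top" or "wrist"; returns the picture (420x560x3 uint8, blue, green, red); there is no depth.
- camera_info(name): a dict with "intrinsics" (3x3 intrinsics, pixels), "origin" and "attitude" of the camera in the world. Camera axes: x right, y down, z forward; pixel columns grow to the right and rows downward; lengths in m; the calibration is good to about 2 mm. A picture is of the moment at which its call begins: read the wrist's pose just before it. camera_info takes no time and is no camera call; for the wrist camera it gives the pose at the moment of the call.
- close_job(): hands the job in, once; it reports no verdict.
The state is a dict: "t": time; "joint_pos": joint angles; "dq": joint speeds; "joint_efforts": joint torques, N m; "ee_pos": TCP position; "ee_rot": TCP orientation; "contact_force": force on the tool from outside, world axes, zero at the start; "moment": the same for the moment, N m; "grip_width": finger opening in m.
Only numpy, scipy, OpenCV 4.12 (cv2) and the standard library are available. Lean on these libraries where they do the work, as an engineer would, in place of code of your own. Each camera call takes 0.05 s, during which the arm holds its last target. There are 200 camera calls.

### The job

The vial rack waits in the loading lane of the rack reader, in front of the closed spring gate. Press the gate's long paddle down all the way with one fingertip and keep it down while you push the rack from behind along the lane, past the raised gate, until it is fully home against the end stop; then draw back out of the lane and let the gate swing shut behind it. Only press and push gently: do not grip or lift the rack, do not let rack and gate hit one another, and leave the bottle, the cap and the tape roll around the lane where they are.

Things in the scene. Friction and masses are not known exactly. Their poses are not given: they have to be found in the camera images.
- station: Fixed docking lane leading from left to right in front of the robot: base 5 mm thick, lane 52 mm wide between white rails (tops 20 mm above the table), grey reader head at its right end. Origin on the table, under the lane's centre line, in the gate's plane; x along the lane in the push direction, y away from the robot, z up. End stop face at x = 84 mm. All mm values are in this frame.
- hinge (a point): Point of the gate's hinge line at x = 0, y = -36, z = 38 mm of the station. Gate plate and paddle are one steel part that turns about this line, which is level and parallel to the lane, above the rail nearer the robot; its two brackets, at x = -148 and +22 mm, reach 46 mm above the table, the shaft itself 43 mm. (Left of the station, fixed bottles on a shaker reach 0.33 m high: move over them.)
- gate (a joint): Hinge angle, rad: 0 shut (plate hanging in the lane, paddle sloping up), 1.2 wide open at its stop (paddle sloping down). Pressing the paddle down opens it; a spring (about 2 N at the paddle when shut, 7 N wide open) shuts it when let go. The rack with its vials passes below the plate above about 1.0.
- gate_plate (a point): Centre of the gate plate (28 x 22 mm, 4 mm thick in x, at x = -2 to +2 mm). Shut, it hangs in the lane at y = -20 to +8, z = 22 to 44 mm and blocks the rack. Wide open it stands steeply between y = -36 and -3 mm, z = 47 to 82 mm: the rack passes below it, and a finger in the lane passes it on the side y > 0.
- paddle (a point): Middle of the paddle's upper face, 31 mm out from the hinge line, at x = -65 mm. Steel plate with a black rubber strip on the robot's side of the lane: x = -142 to +12 mm, 3 mm thick, out to 49 mm from the hinge line. Press it anywhere, slide along it. Shut, it rises outward from the hinge at 34 degrees (point y = -62, z = 57 mm); wide open, it falls outward at 34 degrees (y = -60, z = 22 mm).
- rack: Loose grey vial rack, 76 long (x), 48 wide, 32 mm tall, with fifteen vials fixed in it, caps to 37 mm above its underside; about 0.25 kg, slides easily. Origin: centre of its underside, 5 mm above the table on the base; x along the lane. It starts short of the gate. Push its flat rear panel (38 mm behind the origin). Home, its origin is at x = 46 mm and its rear end 8 mm past the gate's plane.
- spare_bottle: White sample bottle 48 mm across, 112 mm tall, standing beyond the reader head; origin at the centre of its underside. Not to be touched.
- bottle_cap: White bottle cap 23 mm across, 17 mm tall, lying on the table on the robot's side of the paddle; origin at the centre of its underside. Not to be touched.
- tape_roll: Roll of tape 68 mm across, 19 mm tall, lying flat beyond the reader head, nearer the robot than the bottle; origin at the centre of its underside. Not to be touched.
Not all that is in view belongs to the job. Leave any red look-alike of the rack alone.

How it is judged:
By the outcome, as a careful person would: the job done as asked, in the order asked, and still so for the second after the job is handed in, with the robot touching nothing.
It also fails if it takes over 48 s, if anything falls off the work surface, if the arm or the gripper's body presses on something with over 40 N, if the wrist force passes 120 N, or if a joint passes its speed limit or range.

## Working session

There is one attempt and no reset: what is moved stays moved. The work goes in short steps, Python scripts to look and compute and a tool call to move; the robot and the scene stay as the last step left them, time stands still between calls to the robot, and variables do not carry over. Pictures are saved under pics/ and viewed, about 8 in all and at most 12, crops included, and the job is handed in when it is done.

Besides the shell and the picture viewer there is one more tool, called after "Call:" by a JSON object that holds its "name" and its "arguments". drive_tool: Moves the arm, as the interface text tells. Its arguments: {"type":"object","properties":{"offset":{"type":"array"},"roll":{"type":"array"},"gripper":{"type":"array"},"squeeze":{"type":"number"}},"required":["offset","roll","gripper"]}

```bash
mkdir -p pics; ls; python3 - <<'E'
from cell import *
import cv2,numpy as np
np.set_printoptions(precision=4,suppress=True)
s=get_state();print({k:np.round(v,3) for k,v in s.items()})
for n in ("side","top"):
    cv2.imwrite(f"pics/{n}0.png",capture(n));c=camera_info(n);print(n,c)
E
```

```text
pics
{'t': np.float64(0.0), 'joint_pos': array([-1.374,  0.629,  0.038,  1.518, -0.027,  0.996, -0.02 ]), 'dq': array([ 0.001, -0.001, -0.001, -0.001,  0.   , -0.   ,  0.001]), 'joint_efforts': array([ -0.   , -54.973,   1.143, -18.664,  -0.052,   0.024,   0.   ]), 'ee_pos': array([0.169, 0.627, 0.224]), 'ee_rot': array([-0.   ,  0.131,  0.991, -0.001]), 'contact_force': array([ 0.021, -0.431,  0.05 ]), 'moment': array([0.025, 0.041, 0.023]), 'grip_width': np.float64(0.094)}
side {'intrinsics': array([[424.9595,   0.    , 277.7691],
       [  0.    , 424.9595, 212.2603],
       [  0.    ,   0.    ,   1.    ]]), 'origin': array([-0.147 , -0.6208,  0.5039]), 'attitude': array([-0.4624,  0.7652, -0.3808,  0.2358])}
top {'intrinsics': array([[414.0529,   0.    , 273.7286],
       [  0.    , 414.0529, 206.1088],
       [  0.    ,   0.    ,   1.    ]]), 'origin': array([ 0.3403, -0.1293,  0.9381]), 'attitude': array([ 0.0746, -0.6822,  0.723 , -0.0786])}
```

View pics/top0.png

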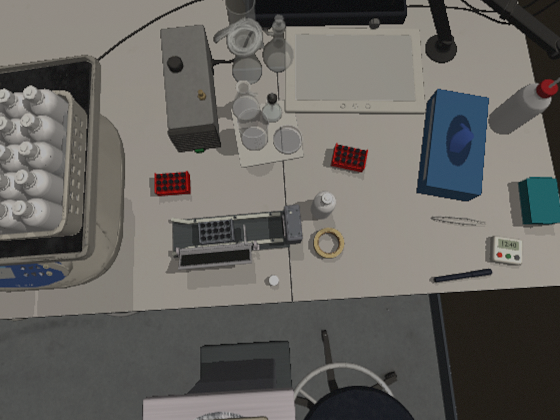

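View pics/side0.png

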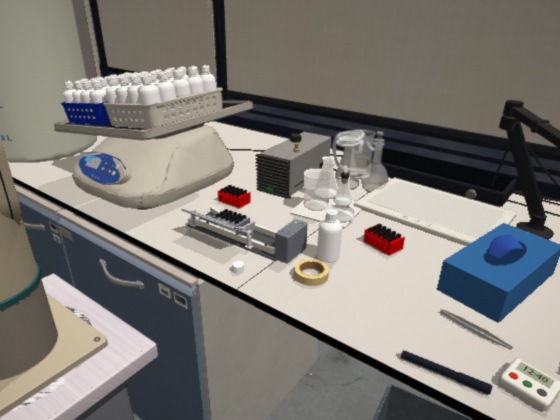

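The top view shows the lane at about (172–300, 205–265), with the rack at (215, 231), reader head (292, 224), paddle strip (215, 256), cap (273, 281), bottle (324, 203) and tape (329, 243). Next I'll look at an enlarged crop.

```bash
cat > h.py <<'E'
import numpy as np,cv2
from cell import *
from scipy.spatial.transform import Rotation as R
np.set_printoptions(precision=4,suppress=True)
def rot(q): return R.from_quat(np.roll(q,-1))
def ray(n,u,v,z,c=None):
    c=c or camera_info(n); d=rot(c["attitude"]).apply(np.linalg.solve(c["intrinsics"],[u,v,1])); o=np.array(c["origin"])
    return o+d*(z-o[2])/d[2]
def proj(n,P,c=None):
    c=c or camera_info(n); p=rot(c["attitude"]).inv().apply(np.atleast_2d(P)-c["origin"]); p=p@np.array(c["intrinsics"]).T
    return p[:,:2]/p[:,2:]
def crop(img,x0,y0,x1,y1,k,name): cv2.imwrite("pics/"+name,cv2.resize(img[y0:y1,x0:x1],None,fx=k,fy=k,interpolation=cv2.INTER_CUBIC))
E
python3 - <<'E'
from h import *
crop(cv2.imread("pics/top0.png"),160,190,320,300,5,"t1.png")
print(ray("top",215,231,.03),ray("top",292,224,.03))
E
```

```text
[ 0.4916 -0.0071  0.03  ] [ 0.4974 -0.1786  0.03  ]
```

View pics/t1.png

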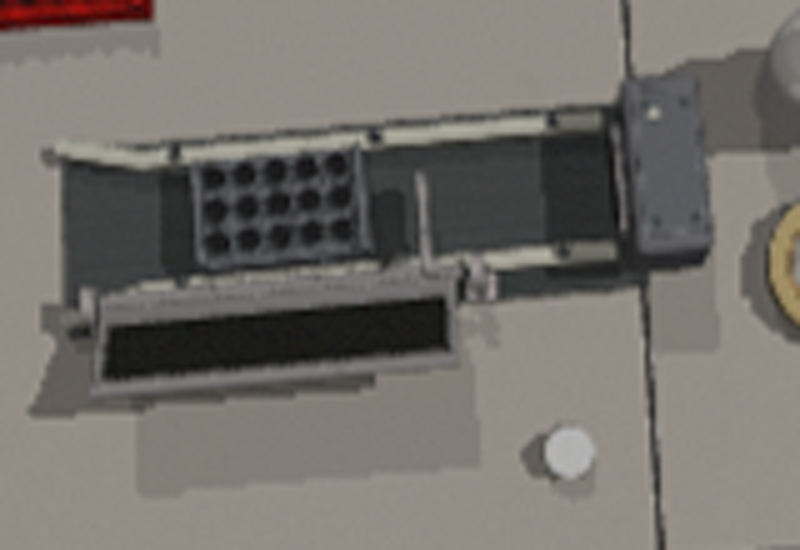

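The crop (5x, origin at 160,190) shows the paddle's outer corners at about (97,393) and (460,357). The gate plate's far end is at (420,173), the far rail's inner edge runs (170,165)–(600,128), and the rack's top corners are (193,163), (360,150), (372,255), (205,268). I'll fit the station pose to these.

```bash
cat >> h.py <<'E'
def px(u,v): return (np.array([u,v])+.5)/5-.5+[160,190]
def W(p,S):  # station (m) -> world
    p=np.atleast_2d(p).astype(float); c,s=np.cos(S[2]),np.sin(S[2])
    return np.c_[S[0]+c*p[:,0]-s*p[:,1],S[1]+s*p[:,0]+c*p[:,1],p[:,2]]
E
python3 - <<'E'
from h import *
from scipy.optimize import least_squares
c=camera_info("top")
M=[((97,393),(-142,-76.6,65.4)),((460,357),(12,-76.6,65.4)),((420,173),(0,8,44))]
L=[((170,165),26,20),((600,128),26,20),((610,240),-26,20),((500,250),-26,20)]
P=np.array([m[1] for m in M])/1e3; U=np.array([px(*m[0]) for m in M])
def f(S):
    r=(proj("top",W(P,S),c)-U).ravel()*2
    q=[]
    for uv,y,z in L:
        w=ray("top",*px(*uv),z/1e3,c); d=w[:2]-S[:2]; q.append((-np.sin(S[2])*d[0]+np.cos(S[2])*d[1]-y/1e3)*1e3)
    return np.r_[r,q]
o=least_squares(f,[.49,-.1,-1.5]); print(o.x,f(o.x)); S=o.x; np.save("S.npy",S)
def st(uv,z):
    w=ray("top",*px(*uv),z,c); d=w[:2]-S[:2]; return np.array([np.cos(S[2])*d[0]+np.sin(S[2])*d[1],-np.sin(S[2])*d[0]+np.cos(S[2])*d[1]])*1e3
r=[st(u,.037) for u in[(193,163),(360,150),(372,255),(205,268)]]; print("rack",r,np.mean(r,0))
print("endstop",st((615,180),.02),st((625,235),.02),"cap",st((569,452),.017))
print("bracket",st((478,265),.046),st((88,300),.046))
# check side
ks=[(-142,-76.6,65.4),(12,-76.6,65.4),(0,8,44),(84,26,20),(84,-26,20),(-38,0,37)]
img=cv2.imread("pics/side0.png")[170:290,150:350]; img=cv2.resize(img,None,fx=4,fy=4,interpolation=cv2.INTER_CUBIC)
for u,v in proj("side",W(np.array(ks)/1e3,S)): cv2.circle(img,(int((u-149.5)*4),int((v-169.5)*4)),4,(0,0,255),1)
cv2.imwrite("pics/s1.png",img)
E
```

```text
[ 0.493  -0.0728 -1.5371] [-1.0941 -0.0315  0.6383  0.7897  0.5331 -0.2634  0.081  -0.7723  0.0678
  0.0939]
rack [array([-100.5806,   22.7025]), array([-26.669 ,  21.7628]), array([-24.6974, -25.3449]), array([-97.7996, -24.3539])] [-62.4366  -1.3084]
endstop [85.0377  0.8977] [ 87.0915 -24.3066] cap [  53.4464 -117.0305]
bracket [ 21.4453 -35.1836] [-147.3128  -34.8779]
```

View pics/s1.png

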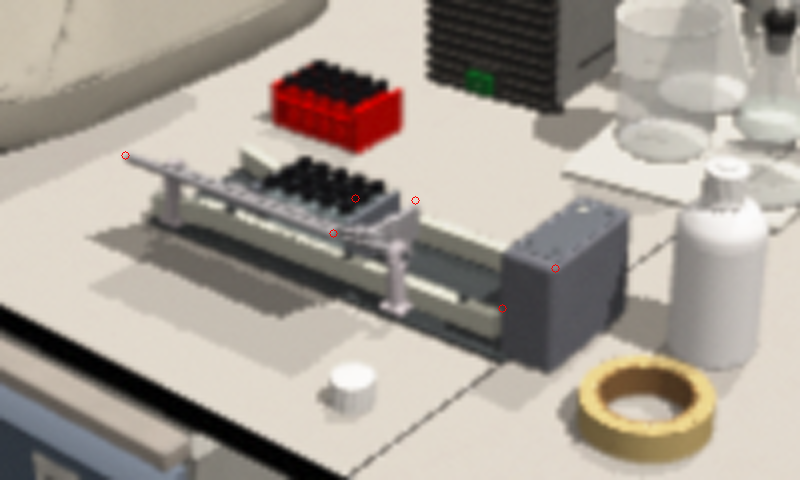

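The fit is consistent in both views: the reprojected paddle corners, gate end, bracket (21 and -147 mm against 22 and -148) and stop (85 against 84) all agree. The rack origin is at about x = -62, so its rear is at -100. The cap is at station (53,-117). Now I'll work out the transit.

```bash
cat >> h.py <<'E'
S=np.load("S.npy")
def rel(xs,ys,ztip):
    "offset in tool frame (mm) and roll (deg) to put the TCP at station x,y with tips at ztip (mm)"
    s=get_state(); r=rot(s["ee_rot"]); t=W([xs/1e3,ys/1e3,(ztip+19)/1e3],S)[0]
    d=r.inv().apply(t-s["ee_pos"])*1e3; y=r.apply([0,1,0]); 
    roll=np.degrees(np.arctan2(y[1],y[0])-(S[2]+np.pi/2))
    e=s["ee_pos"]-np.r_[S[:2],0]; c,k=np.cos(S[2]),np.sin(S[2])
    print("target",t,"tool off",d.round(1),"roll",roll.round(2),"| now st",np.round(1e3*np.array([c*e[0]+k*e[1],-k*e[0]+c*e[1],e[2]-.019]),1),"F",s["contact_force"].round(2),"w",round(float(s["grip_width"])*1e3,1),"t",round(float(s["t"]),2),"zax",r.apply([0,0,1]).round(3),"q",np.round(s["joint_pos"],2))
E
python3 -c "
from h import *
rel(-125,-28,400)
print(ray('top',123,200,.1))"
```

```text
target [0.4608 0.0512 0.419 ] tool off [-431.7 -480.7 -194.6] roll 73.01 | now st [-710.5 -300.6  204.7] F [-0.61 -0.51 -0.82] w 94.1 t 0.1 zax [-0.    -0.002 -1.   ] q [-1.37  0.63  0.04  1.52 -0.03  1.   -0.02]
[0.5563 0.1727 0.1   ]
```

Call:
{"name": "drive_tool", "arguments": {"offset": [[0,0,-35],[0,0,-35],[0,0,-35],[0,0,-35],[0,0,-30],[0,0,-25]], "roll": [0,0,0,0,0,0], "gripper": [83,83,83,83,83,83]}}

```text
t: 0.6
ee_pos: [0.1689, 0.6278, 0.4219]
ee_rot: [0.0, 0.131, 0.991, 0.001]
contact_force: [0.3, 0.9, 0.2]
grip_width: 0.0635
```

Call:
{"name": "drive_tool", "arguments": {"offset": [[-24,-26.7,0],[-24,-26.7,0],[-24,-26.7,0],[-24,-26.7,0],[-24,-26.7,0],[-24,-26.7,0],[-24,-26.7,0],[-24,-26.7,0],[-24,-26.7,0],[-24,-26.7,0],[-24,-26.7,0],[-24,-26.7,0]], "roll": [0,0,0,0,0,0,0,0,0,0,0,0], "gripper": [83,83,83,83,83,83,83,83,83,83,83,83]}}

```text
t: 1.6
ee_pos: [0.3639, 0.2416, 0.4193]
ee_rot: [-0.0, 0.131, 0.991, -0.0]
contact_force: [0.0, 0.4, 1.1]
grip_width: 0.0634
```

Call:
{"name": "drive_tool", "arguments": {"offset": [[-24,-26.7,0],[-24,-26.7,0],[-24,-26.7,0],[-24,-26.7,0],[-24,-26.7,0],[-24,-26.7,0]], "roll": [0,0,0,0,0,0], "gripper": [83,83,83,83,83,83]}}

```text
t: 2.1
ee_pos: [0.4613, 0.0497, 0.4194]
ee_rot: [-0.0, 0.131, 0.991, 0.0]
contact_force: [1.0, 0.3, -0.2]
grip_width: 0.0635
```

Call:
{"name": "drive_tool", "arguments": {"offset": [[0,0,0],[0,0,0],[0,0,0],[0,0,0],[0,0,0],[0,0,0],[0,0,0],[0,0,0],[0,0,0],[0,0,0],[0,0,0],[0,0,0]], "roll": [6.64,6.64,6.64,6.64,6.64,6.64,6.64,6.64,6.64,6.64,6.61,0], "gripper": [83,83,83,83,83,83,83,83,83,83,83,83]}}

```text
t: 3.1
ee_pos: [0.4609, 0.0514, 0.4192]
ee_rot: [-0.0, 0.696, 0.718, -0.0]
contact_force: [0.9, 0.5, -0.1]
grip_width: 0.0633
```

```bash
python3 -c "
from h import *
rel(-125,-28,110)"
```

```text
target [0.4608 0.0512 0.129 ] tool off [ -0.2   0.1 290.2] roll -0.16 | now st [-125.2  -27.9  400.2] F [ 0.89  0.54 -0.07] w 63.3 t 3.1 zax [-0.001 -0.    -1.   ] q [-0.66  0.2   0.61  1.7  -0.12  1.28  0.01]
```

Call:
{"name": "drive_tool", "arguments": {"offset": [[0,0,36],[0,0,36],[0,0,36],[0,0,36],[0,0,36],[0,0,36],[0,0,36],[0,0,36],[0,0,0]], "roll": [0,0,0,0,0,0,0,0,0], "gripper": [83,83,83,83,83,83,83,83,83]}}

```text
t: 3.85
ee_pos: [0.4568, 0.0511, 0.1264]
ee_rot: [-0.003, 0.694, 0.72, -0.005]
contact_force: [-0.6, -0.2, 0.6]
grip_width: 0.0633
```

```bash
python3 - <<'E'
from h import *
rel(-125,-28,75)
a=cv2.resize(capture("side")[170:290,110:310],None,fx=4,fy=4,interpolation=cv2.INTER_CUBIC)
cv2.imwrite("pics/s2.png",a)
c=camera_info("wrist"); w=capture("wrist")
for u,v in proj("wrist",W(np.array([(-142,-76.6,65.4),(-142,-36,44),(-100,24,37),(-100,-24,37),(0,8,44)])/1e3,S),c): cv2.circle(w,(int(u),int(v)),4,(0,0,255),1)
cv2.imwrite("pics/w2.png",w)
E
```

```text
target [0.4608 0.0512 0.094 ] tool off [-0.1  4.4 32.3] roll 0.18 | now st [-125.1  -32.   107.4] F [-0.62 -0.18  0.63] w 63.3 t 3.85 zax [-0.011 -0.002 -1.   ] q [-0.46  0.56  0.41  2.13 -0.42  0.54  0.31]
```

View pics/w2.png

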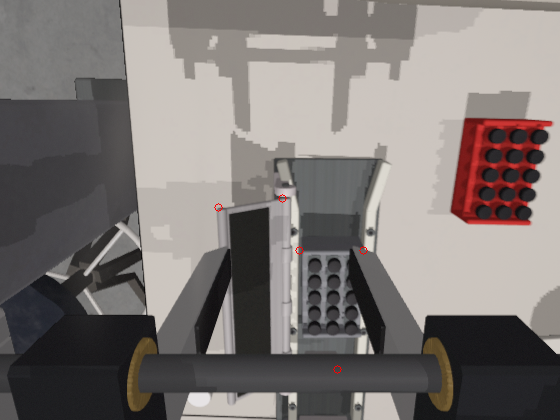

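The wrist view shows the rack's rear edge at row 250, on the projection. The paddle's outer corner is at about (227,210), against a projected (219,207). Both fingers are above and behind the rack, straddling the hinge. I'll correct the 4 mm lag and check that it has settled.

Call:
{"name": "drive_tool", "arguments": {"offset": [[0,0,0],[0,0,0]], "roll": [0,0], "gripper": [83,83]}}

```text
t: 4.12
ee_pos: [0.4628, 0.0515, 0.1335]
ee_rot: [0.001, 0.695, 0.719, 0.002]
contact_force: [0.7, 0.1, 0.5]
grip_width: 0.0636
```

```bash
python3 - <<'E'
from h import *
rel(-125,-28,75)
E
```

```text
target [0.4608 0.0512 0.094 ] tool off [-0.3 -2.1 39.5] roll 0.05 | now st [-125.3  -26.   114.5] F [0.72 0.08 0.53] w 63.6 t 4.12 zax [ 0.004  0.001 -1.   ] q [-0.46  0.55  0.42  2.12 -0.42  0.55  0.3 ]
```

Call:
{"name": "drive_tool", "arguments": {"offset": [[0,0,6],[0,0,8],[0,0,8],[0,0,8],[0,0,6],[0,0,4],[0,0,0],[0,0,0],[0,0,0]], "roll": [0,0,0,0,0,0,0,0,0], "gripper": [83,83,83,83,83,83,83,83,83]}}

```text
t: 4.87
ee_pos: [0.4613, 0.0512, 0.0915]
ee_rot: [0.0, 0.695, 0.719, 0.0]
contact_force: [-0.6, 0.0, -0.9]
grip_width: 0.0633
```

```bash
python3 - <<'E'
from h import *
rel(-125,-28,24)
E
```

```text
target [0.4608 0.0512 0.043 ] tool off [-0.1 -0.5 48.5] roll -0.01 | now st [-125.1  -27.5   72.5] F [-0.61  0.05 -0.91] w 63.3 t 4.87 zax [ 0. -0. -1.] q [-0.41  0.62  0.35  2.15 -0.48  0.44  0.35]
```

Call:
{"name": "drive_tool", "arguments": {"offset": [[0,0,3],[0,0,4],[0,0,4],[0,0,4],[0,0,4],[0,0,4],[0,0,4],[0,0,4],[0,0,4],[0,0,3],[0,0,0],[0,0,0]], "roll": [0,0,0,0,0,0,0,0,0,0,0,0], "gripper": [83,83,83,83,83,83,83,83,83,83,83,83]}}

```text
t: 5.87
ee_pos: [0.4604, 0.0514, 0.0532]
ee_rot: [-0.001, 0.695, 0.719, -0.001]
contact_force: [-2.6, 0.5, 3.5]
grip_width: 0.0635
```

```bash
python3 - <<'E'
from h import *
rel(-125,-28,24)
E
```

```text
target [0.4608 0.0512 0.043 ] tool off [-0.3  0.4 10.2] roll -0.0 | now st [-125.3  -28.4   34.2] F [-2.59  0.5   3.47] w 63.5 t 5.87 zax [-0.002  0.    -1.   ] q [-0.35  0.69  0.27  2.17 -0.53  0.35  0.39]
```

Call:
{"name": "drive_tool", "arguments": {"offset": [[0,0,2],[0,0,2],[0,0,2],[0,0,0],[0,0,0]], "roll": [0,0,0,0,0], "gripper": [83,83,83,83,83]}}

```text
t: 6.28
ee_pos: [0.4617, 0.0514, 0.0475]
ee_rot: [0.0, 0.695, 0.719, 0.0]
contact_force: [-2.3, 0.5, 4.4]
grip_width: 0.0633
```

Call:
{"name": "drive_tool", "arguments": {"offset": [[0,0,1],[0,0,1],[0,0,0],[0,0,0]], "roll": [0,0,0,0], "gripper": [83,83,83,83]}}

```text
t: 6.62
ee_pos: [0.4623, 0.0514, 0.0458]
ee_rot: [0.001, 0.695, 0.719, 0.001]
contact_force: [-0.6, 0.6, 4.5]
grip_width: 0.0633
```

Call:
{"name": "drive_tool", "arguments": {"offset": [[0,0,1],[0,0,1],[0,0,0],[0,0,0]], "roll": [0,0,0,0], "gripper": [83,83,83,83]}}

```text
t: 6.95
ee_pos: [0.4631, 0.0514, 0.044]
ee_rot: [0.001, 0.695, 0.719, 0.001]
contact_force: [0.1, -0.2, 5.8]
grip_width: 0.0631
```

```bash
python3 - <<'E'
from h import *
rel(-125,-28,24)
a=cv2.resize(capture("side")[150:290,110:310],None,fx=4,fy=4,interpolation=cv2.INTER_CUBIC)
cv2.imwrite("pics/s3.png",a)
E
```

```text
target [0.4608 0.0512 0.043 ] tool off [-0.2 -2.3  1. ] roll -0.01 | now st [-125.2  -25.7   25. ] F [ 0.09 -0.2   5.81] w 63.1 t 6.95 zax [ 0.004 -0.    -1.   ] q [-0.34  0.71  0.25  2.17 -0.54  0.32  0.4 ]
```

View pics/s3.png

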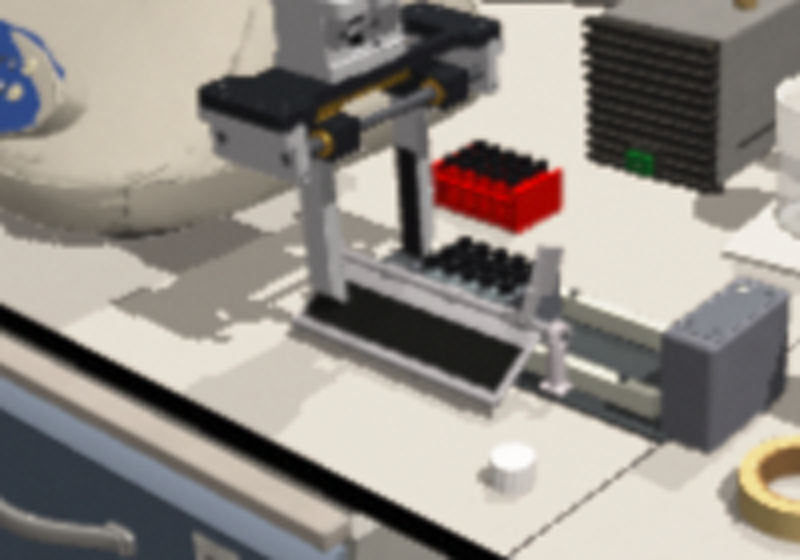

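The side view shows the plate standing up and the paddle sloping down with the finger on it near (335,300). The other finger is behind the rack. I'll press on gently to the stop.

Call:
{"name": "drive_tool", "arguments": {"offset": [[0,-1,1],[0,-1,0],[0,0,0],[0,0,0]], "roll": [0,0,0,0], "gripper": [83,83,83,83]}}

```text
t: 7.33
ee_pos: [0.461, 0.0511, 0.0429]
ee_rot: [0.001, 0.695, 0.719, 0.001]
contact_force: [0.4, 0.0, 5.1]
grip_width: 0.0632
```

Call:
{"name": "drive_tool", "arguments": {"offset": [[0,0,1],[0,0,0],[0,0,0],[0,0,0]], "roll": [0,0,0,0], "gripper": [83,83,83,83]}}

```text
t: 7.67
ee_pos: [0.4608, 0.0511, 0.0419]
ee_rot: [0.001, 0.695, 0.719, 0.001]
contact_force: [-0.1, 0.0, 6.0]
grip_width: 0.0633
```

Call:
{"name": "drive_tool", "arguments": {"offset": [[0,0,1],[0,0,0],[0,0,0],[0,0,0]], "roll": [0,0,0,0], "gripper": [83,83,83,83]}}

```text
t: 8.0
ee_pos: [0.4611, 0.0511, 0.0413]
ee_rot: [0.001, 0.695, 0.719, 0.001]
contact_force: [-1.3, -0.6, 10.2]
grip_width: 0.0633
```

```bash
python3 - <<'E'
from h import *
rel(-125,-28,24)
E
```

```text
target [0.4608 0.0512 0.043 ] tool off [ 0.1 -0.3 -1.7] roll -0.02 | now st [-124.9  -27.7   22.3] F [-1.26 -0.61 10.23] w 63.3 t 8.0 zax [ 0.004 -0.    -1.   ] q [-0.34  0.71  0.24  2.18 -0.55  0.31  0.41]
```

The force jump (6 to 10 N) shows the gate is at its stop. Now the gentle push (tool -x).

Call:
{"name": "drive_tool", "arguments": {"offset": [[-1,0,0],[-2,0,0],[-2,0,0],[-2,0,0],[-2,0,0],[-2,0,0],[-1.5,0,0],[-1.5,0,0],[-1.5,0,0],[-1.5,0,0],[-1.5,0,0],[-1.5,0,0]], "roll": [0,0,0,0,0,0,0,0,0,0,0,0], "gripper": [83,83,83,83,83,83,83,83,83,83,83,83]}}

```text
t: 9.0
ee_pos: [0.4595, 0.0313, 0.0404]
ee_rot: [-0.0, 0.695, 0.719, -0.0]
contact_force: [-3.8, 4.0, 3.5]
grip_width: 0.0633
```

```bash
python3 - <<'E'
from h import *
rel(-90,-28,22.3)
E
```

```text
target [0.462  0.0162 0.0413] tool off [-15.2   2.   -0.9] roll 0.01 | now st [-105.2  -30.    21.4] F [-3.85  4.    3.5 ] w 63.3 t 9.0 zax [-0.001  0.    -1.   ] q [-0.29  0.71  0.24  2.18 -0.54  0.3   0.44]
```

Call:
{"name": "drive_tool", "arguments": {"offset": [[-1,0.5,0.5],[-1,0.5,0.5],[-1.5,0.5,0.5],[-1.5,0,0],[-1.5,0,0],[-1.5,0,0]], "roll": [0,0,0,0,0,0], "gripper": [83,83,83,83,83,83]}}

```text
t: 9.5
ee_pos: [0.4594, 0.0253, 0.0391]
ee_rot: [-0.003, 0.695, 0.719, -0.0]
contact_force: [-7.2, 6.3, 8.4]
grip_width: 0.0636
```

```bash
python3 - <<'E'
from h import *
rel(-90,-28,22.3)
E
```

```text
target [0.462  0.0162 0.0413] tool off [-9.2  2.2 -2.3] roll 0.07 | now st [-99.2 -30.3  20.1] F [-7.18  6.31  8.4 ] w 63.6 t 9.5 zax [-0.004  0.003 -1.   ] q [-0.27  0.71  0.23  2.18 -0.53  0.31  0.45]
```

Call:
{"name": "drive_tool", "arguments": {"offset": [[-2,0,0],[-2,0,0],[-2,0,0],[-2,0,0],[-2,0,0],[-2,0,0],[-2,0,0],[-2,0,0],[-2,0,0],[-2,0,0]], "roll": [0,0,0,0,0,0,0,0,0,0], "gripper": [83,83,83,83,83,83,83,83,83,83]}}

```text
t: 10.33
ee_pos: [0.4596, 0.0049, 0.0388]
ee_rot: [-0.003, 0.695, 0.719, -0.001]
contact_force: [-5.8, 7.2, 7.6]
grip_width: 0.0631
```

```bash
python3 - <<'E'
from h import *
rel(-50,-28,22.3)
a=cv2.resize(capture("side")[150:290,110:310],None,fx=4,fy=4,interpolation=cv2.INTER_CUBIC)
cv2.imwrite("pics/s4.png",a)
E
```

```text
target [ 0.4633 -0.0238  0.0413] tool off [-28.8   2.7  -2.6] roll 0.05 | now st [-78.8 -30.7  19.8] F [-5.79  7.25  7.58] w 63.1 t 10.33 zax [-0.005  0.003 -1.   ] q [-0.22  0.71  0.22  2.18 -0.52  0.3   0.49]
```

View pics/s4.png

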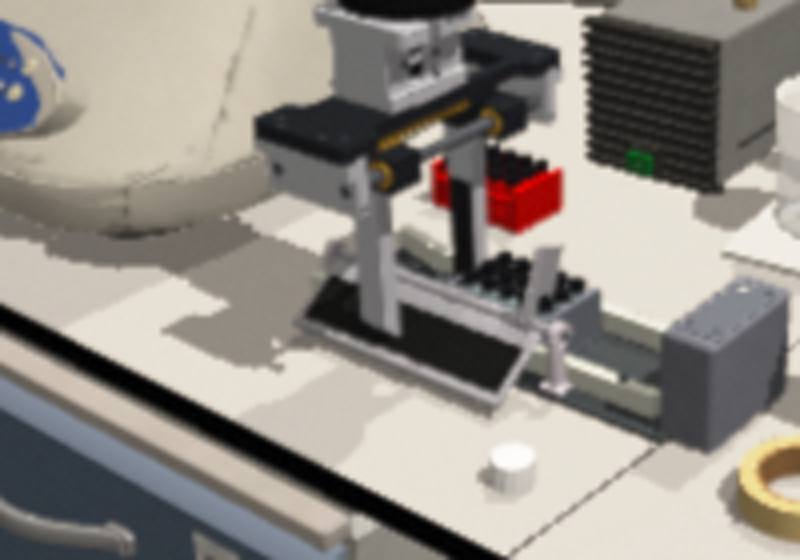

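The rack has passed below the raised plate (at (545,290)) without contact. The finger is on the paddle at (385,330). I'll re-centre y by +2 mm for plate clearance and carry on.

Call:
{"name": "drive_tool", "arguments": {"offset": [[-2,0.5,-0.3],[-2,0.5,-0.3],[-2.5,0.5,-0.3],[-2.5,0.5,-0.3],[-2.5,0,0],[-2.5,0,0],[-2.5,0,0],[-2.5,0,0],[-2.5,0,0],[-2.5,0,0],[-2.5,0,0],[-2,0,0]], "roll": [0,0,0,0,0,0,0,0,0,0,0,0], "gripper": [83,83,83,83,83,83,83,83,83,83,83,83]}}

```text
t: 11.38
ee_pos: [0.4621, -0.0235, 0.0399]
ee_rot: [-0.003, 0.695, 0.719, -0.001]
contact_force: [-7.1, 7.3, 8.4]
grip_width: 0.0637
```

```bash
python3 - <<'E'
from h import *
rel(0,-28,22.3)
E
```

```text
target [ 0.465  -0.0738  0.0413] tool off [-50.4   1.1  -1.6] roll 0.03 | now st [-50.4 -29.2  20.9] F [-7.13  7.32  8.41] w 63.7 t 11.38 zax [-0.006  0.003 -1.   ] q [-0.16  0.71  0.22  2.17 -0.5   0.31  0.53]
```

Call:
{"name": "drive_tool", "arguments": {"offset": [[-2.5,0,0],[-2.5,0,0],[-2.5,0,0],[-2.5,0,0],[-2.5,0,0],[-2.5,0,0],[-2.5,0,0],[-2.5,0,0],[-2.5,0,0],[-2.5,0,0],[-2.5,0,0],[-2.5,0,0]], "roll": [0,0,0,0,0,0,0,0,0,0,0,0], "gripper": [83,83,83,83,83,83,83,83,83,83,83,83]}}

```text
t: 12.38
ee_pos: [0.463, -0.0533, 0.0399]
ee_rot: [-0.003, 0.695, 0.719, -0.001]
contact_force: [-6.4, 7.0, 8.3]
grip_width: 0.0636
```

```bash
python3 - <<'E'
from h import *
rel(0,-28,22.3)
E
```

```text
target [ 0.465  -0.0738  0.0413] tool off [-20.5   1.2  -1.5] roll 0.03 | now st [-20.5 -29.3  20.9] F [-6.35  6.99  8.32] w 63.6 t 12.38 zax [-0.006  0.003 -1.   ] q [-0.09  0.72  0.22  2.16 -0.48  0.32  0.57]
```

Call:
{"name": "drive_tool", "arguments": {"offset": [[-2,0,0],[-2,0,0],[-2,0,0],[-2,0,0],[-1.5,0,0],[-1.5,0,0],[-1,0,0],[-1,0,0],[-1,0,0]], "roll": [0,0,0,0,0,0,0,0,0], "gripper": [83,83,83,83,83,83,83,83,83]}}

```text
t: 13.13
ee_pos: [0.4635, -0.0674, 0.0399]
ee_rot: [-0.003, 0.695, 0.719, -0.001]
contact_force: [-6.6, 7.1, 8.3]
grip_width: 0.0633
```

Call:
{"name": "drive_tool", "arguments": {"offset": [[-0.8,0,0],[-0.8,0,0],[-0.8,0,0]], "roll": [0,0,0], "gripper": [83,83,83]}}

```text
t: 13.38
ee_pos: [0.4636, -0.0698, 0.0399]
ee_rot: [-0.003, 0.695, 0.719, -0.001]
contact_force: [-7.0, 6.6, 8.2]
grip_width: 0.0635
```

Call:
{"name": "drive_tool", "arguments": {"offset": [[-0.8,0,0],[-0.8,0,0]], "roll": [0,0], "gripper": [83,83]}}

```text
t: 13.55
ee_pos: [0.4636, -0.0714, 0.0399]
ee_rot: [-0.003, 0.695, 0.719, -0.001]
contact_force: [-7.2, 5.9, 7.8]
grip_width: 0.0635
```

```bash
python3 - <<'E'
from h import *
rel(0,-28,22.3)
E
```

```text
target [ 0.465  -0.0738  0.0413] tool off [-2.4  1.3 -1.4] roll 0.02 | now st [ -2.4 -29.3  20.9] F [-7.2   5.93  7.79] w 63.5 t 13.55 zax [-0.006  0.003 -1.   ] q [-0.05  0.72  0.22  2.15 -0.47  0.32  0.6 ]
```

Call:
{"name": "drive_tool", "arguments": {"offset": [[-0.8,0,0],[-0.8,0,0]], "roll": [0,0], "gripper": [83,83]}}

```text
t: 13.72
ee_pos: [0.4635, -0.0718, 0.0399]
ee_rot: [-0.004, 0.695, 0.719, -0.001]
contact_force: [-6.3, 10.6, 8.8]
grip_width: 0.0634
```

Call:
{"name": "drive_tool", "arguments": {"offset": [[-0.8,0,0],[-0.8,0,0]], "roll": [0,0], "gripper": [83,83]}}

```text
t: 13.88
ee_pos: [0.4635, -0.0721, 0.0399]
ee_rot: [-0.005, 0.694, 0.72, -0.0]
contact_force: [-6.6, 12.7, 10.3]
grip_width: 0.0635
```

```bash
python3 - <<'E'
from h import *
rel(0,-28,22.3)
crop(capture("top"),160,190,320,300,5,"t5.png")
a=cv2.resize(capture("side")[150:290,110:310],None,fx=4,fy=4,interpolation=cv2.INTER_CUBIC)
cv2.imwrite("pics/s5.png",a)
E
```

```text
target [ 0.465  -0.0738  0.0413] tool off [-1.7  1.4 -1.5] roll 0.18 | now st [ -1.7 -29.5  20.9] F [-6.56 12.65 10.3 ] w 63.5 t 13.88 zax [-0.007  0.006 -1.   ] q [-0.04  0.72  0.21  2.15 -0.47  0.33  0.6 ]
```

View pics/s5.png

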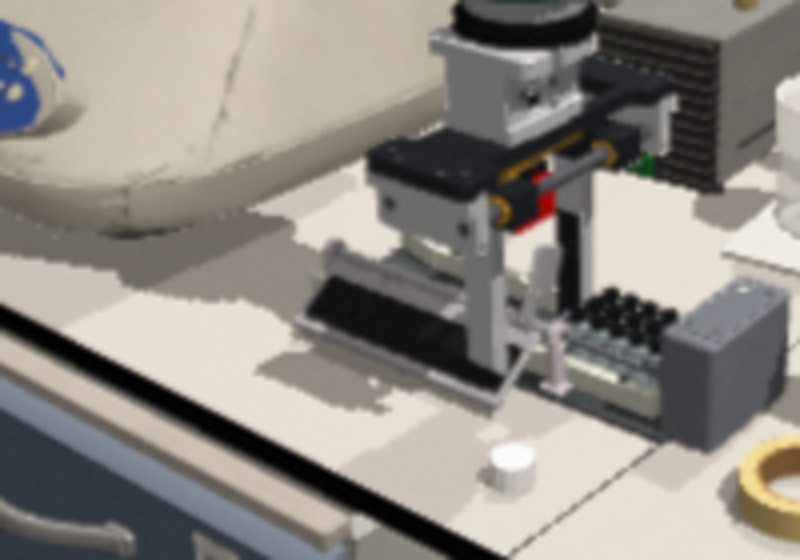

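The finger stopped and the push force jumped (6 to 12.7 N). The side view shows the rack against the reader head at (665,330), with the gate still up. One small final nudge, then I'll draw back with the paddle held down.

Call:
{"name": "drive_tool", "arguments": {"offset": [[-1,0,0],[0,0,0],[0,0,0]], "roll": [0,0,0], "gripper": [83,83,83]}}

```text
t: 14.23
ee_pos: [0.4634, -0.0723, 0.0399]
ee_rot: [-0.005, 0.693, 0.721, -0.0]
contact_force: [-6.4, 14.8, 11.0]
grip_width: 0.0633
```

Call:
{"name": "drive_tool", "arguments": {"offset": [[1.5,0,0],[2,0,0],[2.5,0,0],[3,0,0],[4,0,0],[5,0,0],[6,0,0],[7,0,0],[7,0,0],[7,0,0],[6,0,0],[5,0,0]], "roll": [0,0,0,0,0,0,0,0,0,0,0,0], "gripper": [83,83,83,83,83,83,83,83,83,83,83,83]}}

```text
t: 15.23
ee_pos: [0.4636, -0.0274, 0.0407]
ee_rot: [0.002, 0.697, 0.718, -0.003]
contact_force: [-7.7, -11.0, 13.5]
grip_width: 0.0632
```

Call:
{"name": "drive_tool", "arguments": {"offset": [[4,0,0],[3,0,0],[1,0,0],[0,0,0],[0,0,0]], "roll": [0,0,0,0,0], "gripper": [83,83,83,83,83]}}

```text
t: 15.65
ee_pos: [0.4633, -0.0189, 0.0406]
ee_rot: [0.002, 0.696, 0.718, -0.003]
contact_force: [-7.6, -9.4, 12.7]
grip_width: 0.0635
```

```bash
python3 - <<'E'
from h import *
rel(-65,-28,80)
E
```

```text
target [ 0.4628 -0.0088  0.099 ] tool off [  9.8  -0.2 -58.4] roll -0.21 | now st [-54.9 -27.9  21.6] F [-7.57 -9.4  12.71] w 63.5 t 15.65 zax [-0.001 -0.006 -1.   ] q [-0.18  0.71  0.23  2.17 -0.51  0.31  0.51]
```

Call:
{"name": "drive_tool", "arguments": {"offset": [[0,0,-3],[0,0,-4],[0,0,-4],[0,0,-4],[0,0,-4],[0,0,-4],[0,0,-4],[0,0,-4],[0,0,-4],[0,0,-4],[0,0,-4],[0,0,-4]], "roll": [0,0,0,0,0,0,0,0,0,0,0,0], "gripper": [83,83,83,83,83,83,83,83,83,83,83,83]}}

```text
t: 16.65
ee_pos: [0.4645, -0.013, 0.0874]
ee_rot: [-0.0, 0.695, 0.719, -0.0]
contact_force: [-0.9, -0.1, -0.7]
grip_width: 0.0636
```

Call:
{"name": "drive_tool", "arguments": {"offset": [[0,0,-8],[0,0,-15],[0,0,-25],[0,0,-30],[0,0,-30],[0,0,-30],[0,0,-30],[0,0,-25],[0,0,-15],[0,0,-8],[0,0,0],[0,0,0]], "roll": [0,0,0,0,0,0,0,0,0,0,0,0], "gripper": [83,83,83,83,83,83,83,83,83,83,83,83]}}

```text
t: 17.65
ee_pos: [0.4643, -0.0131, 0.3028]
ee_rot: [-0.0, 0.695, 0.719, -0.0]
contact_force: [-0.0, -0.5, -0.5]
grip_width: 0.0634
```

```bash
python3 - <<'E'
from h import *
rel(-65,-28,300)
a=cv2.resize(capture("side")[150:290,170:370],None,fx=4,fy=4,interpolation=cv2.INTER_CUBIC)
cv2.imwrite("pics/s6.png",a)
crop(capture("top"),160,190,320,300,5,"t6.png")
c=camera_info("wrist");w=capture("wrist")
for u,v in proj("wrist",W(np.array([(8,24,37),(8,-24,37),(0,8,44),(0,-20,44),(12,-76.6,65.4)])/1e3,S),c): cv2.circle(w,(int(u),int(v)),3,(0,0,255),1); print(u,v)
cv2.imwrite("pics/w6.png",w)
E
```

```text
target [ 0.4628 -0.0088  0.319 ] tool off [  4.3  -1.4 -16.2] roll 0.01 | now st [-60.7 -26.6 283.8] F [-0.03 -0.51 -0.48] w 63.4 t 17.65 zax [-0.001  0.    -1.   ] q [-0.46  0.3   0.57  1.91 -0.2   0.98  0.23]
331.78094220860214 228.75072893879042
293.0286907896632 228.71914227846528
319.4329511242018 224.44789495763115
296.36961979320563 224.43004066707965
248.1108316158514 240.04639137221616
```

View pics/t6.png

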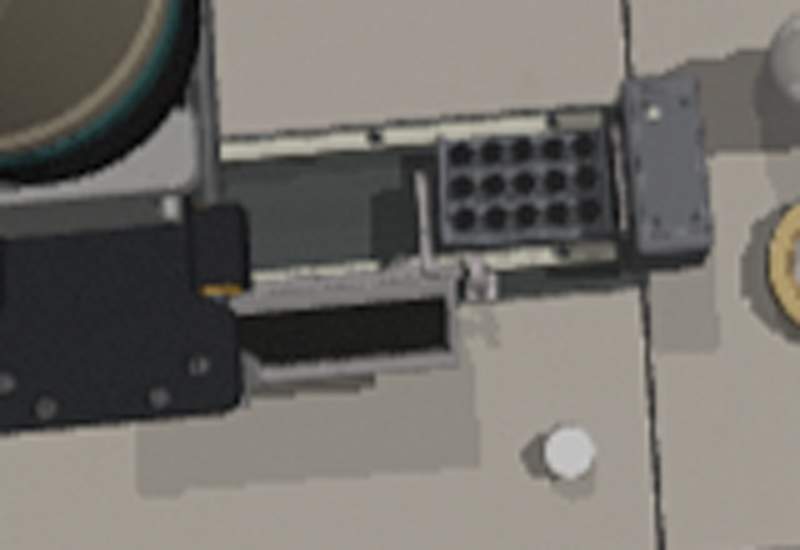

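View pics/s6.png

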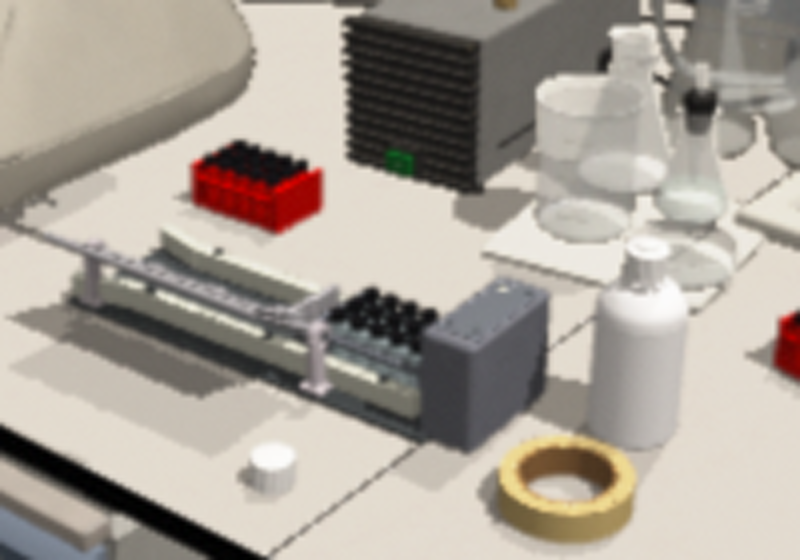

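The top view shows the rack's rear edge at about (438–443, 140–248), which is 108–109 mm of travel, or x ≈ 8 mm (home). The gate plate is back at (420,173), its shut position. The cap is still at (569,452), and the bottle and tape look unmoved in the side view. The tool is clear, with zero force.

```bash
python3 -c "
from cell import *
print(close_job())"
```

```text
the job is handed in; nothing more can be done
None
```

The rack is home against the end stop and the gate has swung shut behind it. I handed the job in at about 18 s of the 48 s allowed.

- **Press:** One fingertip pressed the paddle down until the force rose from 6 to 10 N, which showed the gate was at its stop. I held it down through the push and the draw-back.
- **Push:** The other finger pushed the rack from behind, below the raised gate. At the end stop the finger stopped moving and the force along the lane rose from 6 to about 15 N.
- **Draw-back:** I drew the finger about 55 mm back along the lane with the paddle still down. Then I rose slowly so the gate closed under control.

**Last checks:**
- In the top view the rack's rear edge is at x ≈ 8 mm, as it should be when home.
- The gate plate is back at its shut position.
- In the final views the cap, bottle and tape roll look unmoved.
- The tool is clear of everything, with the wrist force reading about zero.

**Disagreements:**
- The finger stopped about 1.7 mm short of the computed home point. That is within the 2 mm camera calibration, and the pictures and the force jump both show the rack home.
- While the finger slid along the paddle, the pressing force briefly dropped to 3.5 N, before the rack reached the gate. I pressed further before carrying on.

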